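# Reset a metering valve: bottom the screw, back off an eighth of a turn

### The arm

A 6-joint arm with a two-finger parallel gripper is mounted at the origin on the work surface. World frame = base frame: x ahead of the robot, y to its left, z up, the work surface at z = 0. Lengths are in m, angles in rad, forces in N, time in s.
With the tool pointing down it reaches from about 0.275 to 1 m from the base axis. Payload 8.4 kg.
Tool frame: the origin (TCP) lies between the finger pads; the fingertips stand 25 mm ahead of it and the grasp point (between the pads) lies 6 mm ahead of it; z points along the fingers, y is the line along which they close (so a half turn about z gives the same grasp; the last joint's range is limited). The gripper opens to 85 mm and grips with 20 to 120 N. Pads are 22 mm wide; open, the fingers measure 114 mm over their backs; the gripper's body (76 mm by 85 mm) begins 54 mm behind the grasp point. The pads swing forward as they close: fully open they stand 13 mm farther back than shut.
Start: joints at [-1.254, 0.353, 1.633, -0, 1.155, -0.002], TCP at [0.196, -0.594, 0.256] pointing down, gripper open.
Joint ranges: [-2.63, 2.63], [-0.92, 2.1], [0.06, 2.66], [-1.3, 4.44], [0, 2.69], [-3.02, 3.02]. Speed limits (rad/s): [2.22, 2.22, 2.79, 3.14, 3.14, 3.14].

### API

Orientations are given as a 3x3 rotation matrix whose columns are the frame's x, y, z axes.
In Python, from bench import status, vision, robot gives the robot as it stands. The module is installed in compiled form; this text tells all that it offers.
- The arm moves only by the tool step_arm, never from a script. Its arguments are lists of equal length, an entry for each row: "translation": the shift along the tool's x, y, z in mm, a list of three; "dr": the turn, a rotation vector about the tool's x, y, z in degrees, a list of three; "claw": the gripper command: -1 is shut, 1 is fully open, values between are in proportion. A call has 1 to 5 rows; each row shifts and turns the commanded pose from where the row before left it, along the tool's axes as they then stand; what a row does not reach is not made up. A row lasts 1/8 s, in which the tool goes at most 62.5 mm and 10.7 degrees, less where a joint would pass 70% of its speed; a pose out of reach is approached as far as the arm can. A call is refused whole if a number of a shift passes 62.5 or a number of a turn 10.7, either way. A call with a gripper value outside its range is refused whole. The fingers move at their own pace and stop on an object; the grip force is fixed at half the most. Time passes only in rows, so rows that do not move let the fingers close. It gives the time, the measured TCP pose, the force, the opening and the grip force at its end, in the units of the state.
- status.state(): the state, without advancing time (a new reading comes with each control period).
- vision.grab_frame(name): name is "side" or "top"; returns a dict with "color" (384x512x3 uint8, blue, green, red), "depth" (384x512 float32, m along the optical axis (not along the pixel's ray), 0 where there is no reading), "fx", "fy", "cx", "cy" (pixels), "R" (3x3) and "t" (3): a world point X has camera coordinates R X + t. Camera axes: x right, y down, z forward; pixel columns grow to the right and rows downward; lengths in m; the calibration is good to about 2 mm. A picture is of the moment at which its call begins.
- robot.close_job(): hands the job in; it is judged then, once.
The state is a dict: "time_s": time; "joint_pos": joint angles; "dq": joint speeds; "joint_efforts": joint torques, N m; "position": TCP position; "orientation": TCP orientation; "force": force on the tool from outside, world axes, zero at the start; "torque": the same for the moment, N m; "finger_gap": finger opening in m; "gripper_force": force on a finger pad.
Only numpy, scipy, OpenCV 4.12 (cv2) and the standard library are available. Lean on these libraries where they do the work, as an engineer would, in place of code of your own. Each camera call takes 0.05 s, during which the arm holds its last target. There are 200 camera calls.

### The job

Reset the metering valve on the manifold: turn its bar-handled screw clockwise until it bottoms on its seat and nip it up by feel, about as hard as two fingers would and without forcing it, then back it off (anticlockwise) by one eighth of a turn and let go. The index ring under the handle is pushed along by the screw and stays at the bottomed position, so that it shows how far you have backed off. Leave the loose fitting and nut on the base plate, and the screwdriver and spanner beside it, where they are.

Things in the scene. Friction and masses are not known exactly. Their poses are not given: they have to be found in the camera images.
- manifold: Dark steel block, 140 x 70 x 50 mm, on an aluminium base plate 280 x 160 x 6 mm; fixed. Origin: centre of the plate's underside, on the bench; x along the plate, z up. The metering valve's upright axis is at x = -30 mm, y = 0. A brass plug (top 78 mm above the bench) stands on the block 81 mm from that axis; side ports and a copper pipe lie below 45 mm.
- screw_grip (a point): Grip point in the screw's handle, on the valve axis, 114 mm above the bench. The handle is a dark steel bar, 40 mm long along the point's x, 12 mm thick along its y, 26 mm high: top 10 mm above this point, underside 16 mm below. Under it a 14 mm stem and a flange with a radial pointer towards the point's +x, lying on the index ring. z is up; clockwise from above closes.
- screw (a joint): Angle of the screw relative to the index ring, rad: 0 when its pointer stands against the ring's tab (it then pushes the ring along clockwise), growing as the screw is backed off anticlockwise; 0.785 is one eighth of a turn. Starts between 0.15 and 0.4. Drag of the screw alone: about 0.03 N m.
- ring: Aluminium index ring under the handle, 62 mm across, top face 83 mm above the bench. Origin on the valve axis, z up. Its 5 mm high tab is pushed by the screw's pointer; ticks every eighth of a turn, the longest where the pointer belongs after an eighth back from the tab. Drag 0.10 N m: it stays where pushed to. Its angle at the start does not tell where the screw bottoms.
- seat: The valve's seat, hidden under the ring, on the valve axis, 71 mm above the bench; fixed. The screw bottoms on it, through the ring, at an unseen angle, 0.45 to 1.5 rad clockwise of its start, and stops hard. Pushing the ring along takes 0.10 to 0.15 N m on the handle; bottomed properly is 0.3 to 0.5 N m, held a moment; above about 0.8 N m the seat is damaged.
- fitting: Loose brass fitting, 22 mm across, 26 mm high, standing on a corner of the base plate; to be left alone. Origin at the centre of its underside.
- nut: Loose steel ring nut, 26 mm across, 10 mm high, lying on a corner of the base plate; to be left alone. Origin at the centre of its underside.
- driver: Loose screwdriver, 200 mm, lying on the bench; to be left alone. Origin at its middle.
- spanner: Loose spanner, 180 mm, lying on the bench; to be left alone. Origin at its middle.

How it is judged:
On the way:
1. the screw, standing against the index ring's tab, is bottomed on its seat and nipped up (at least about 0.22 N m on the handle) (contact force between ring and seat above 6 N and value of joint screw below 0.07 rad), for 0.15 s.
At the end, for the whole second after the job is handed in: after bottoming, the screw is left one eighth of a turn back from the index ring's tab (0.785 rad, give or take 0.16 rad), at rest (value of joint screw between 0.625 and 0.945 rad and angular speed of ring below 0.05 rad/s and velocity of joint screw between -0.05 and 0.05 rad/s); the robot touches nothing.
It fails at once if the screw is forced onto its seat (more than about 0.8 N m on the handle) (contact force between ring and seat above 45 N).
It fails at once if one of the loose things is moved by more than 20 mm (distance of any of fitting, nut, driver, spanner from where it was at the start of the episode above 0.02 m).
It also fails if it takes over 48 s, if anything falls off the work surface, if the arm or the gripper's body presses on something with over 40 N, if the wrist force passes 120 N, or if a joint passes its speed limit or range.

## Working session

There is one attempt and no reset: what is moved stays moved. The work goes in short steps, Python scripts to look and compute and a tool call to move; the robot and the scene stay as the last step left them, time stands still between calls to the robot, and variables do not carry over. Pictures are saved under pics/ and viewed, at most 10 in all, crops included, and the job is handed in when it is done.

Besides the shell and the picture viewer there is one more tool, called after "Request:" by a JSON object that holds its "fn" and its "kwargs", one argument or row to a line. step_arm: Moves the arm, as the interface text tells. Its arguments: {"type":"object","properties":{"translation":{"type":"array"},"dr":{"type":"array"},"claw":{"type":"array"}},"required":["translation","dr","claw"]}

```bash
mkdir -p pics; python3 - <<'E'
from bench import status, vision
import cv2,pickle
s=status.state();print(s)
f={n:vision.grab_frame(n) for n in("top","side")}
pickle.dump(f,open("f0.pkl","wb"))
for n in f:
    cv2.imwrite(f"pics/{n}0.png",f[n]["color"]); print(n,f[n]["fx"],f[n]["cx"],f[n]["cy"],f[n]["R"],f[n]["t"])
E
```

```text
{'time_s': 0.0, 'joint_pos': array([-1.25438966e+00,  3.53618307e-01,  1.63415681e+00, -3.93992233e-08,
        1.15519757e+00, -2.39619348e-03]), 'dq': array([ 1.20786549e-04,  6.04015184e-07, -5.89427471e-04,  1.40773954e-03,
        1.37771520e-03, -8.73042463e-04]), 'joint_efforts': array([-2.05852535e-03, -6.05252981e+01, -3.42082965e+01, -4.60428453e-05,
        9.14957636e-03, -1.35138919e-05]), 'position': array([ 0.19575519, -0.5930763 ,  0.25557059]), 'orientation': array([[ 9.49611313e-01,  3.13429689e-01, -4.29437592e-04],
       [ 3.13429983e-01, -9.49610407e-01,  1.31151971e-03],
       [ 3.27080790e-06, -1.38003257e-03, -9.99999048e-01]]), 'force': array([-0.84306869,  0.09061059, -0.54503493]), 'torque': array([ 0.00835092, -0.00131104, -0.01488936]), 'gripper_force': 0.0, 'finger_gap': 0.08504649832870029}
top 347.4536114319075 251.48934166841133 197.82442625695447 [[ 0.01203267 -0.99983572  0.01355521]
 [-0.98544629 -0.01415609 -0.16939662]
 [ 0.16956068 -0.01131963 -0.98545474]] [-0.03098746  0.52470421  0.85435041]
side 430.87555110409704 267.3432141634965 185.30095921590933 [[-0.84282743 -0.5379508   0.01583839]
 [-0.35775162  0.53803131 -0.76324052]
 [ 0.40206429 -0.64894626 -0.64592032]] [0.44363729 0.2601774  1.08312629]
```

View pics/top0.png

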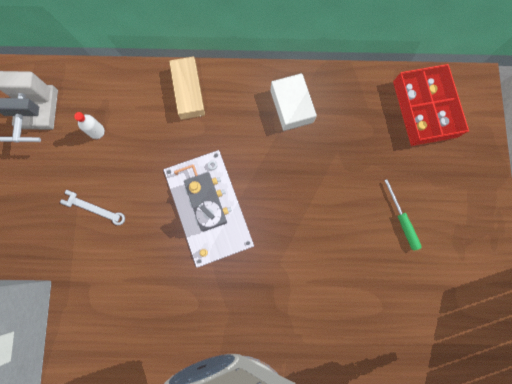

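View pics/side0.png

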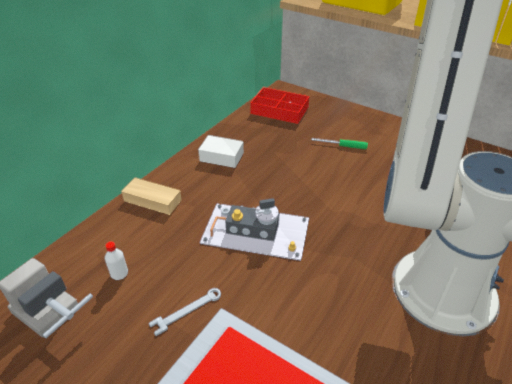

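The top view shows the manifold plate around (208,208), with the ring and handle at (208,213). The plug is at (195,187), the fitting at (203,253) and the nut at (211,166). In the side view the handle is at (266,205). Next I'll crop and measure.

```bash
cat >h.py <<'E'
import numpy as np,cv2
def plane(f,u,v,z):
    d=np.array([(u-f["cx"])/f["fx"],(v-f["cy"])/f["fy"],1.]);R=f["R"];c=-R.T@f["t"];w=R.T@d
    return c+w*(z-c[2])/w[2]
def crop(f,u,v,w,k,name,grid=10):
    a=f["color"][v-w:v+w,u-w:u+w]; a=cv2.resize(a,None,fx=k,fy=k,interpolation=cv2.INTER_CUBIC)
    return a
E
python3 - <<'E'
from h import *;import pickle
f=pickle.load(open("f0.pkl","rb"))
a=crop(f["top"],208,210,20,15,0);b=crop(f["side"],262,215,20,10,0)
cv2.imwrite("pics/c.png",np.hstack([cv2.resize(a,(600-200,400)),cv2.resize(b,(400,400))]))
t=f["top"]
for n,u,v,z in [("handle",208,212,.124),("ring",208.5,213.5,.083),("plug",195,187,.078)]: print(n,plane(t,u,v,z),t["depth"][int(v),int(u)])
# plate rectangle: bright low-saturation region
hsv=cv2.cvtColor(t["color"],cv2.COLOR_BGR2HSV)
m=((hsv[...,1]<60)&(hsv[...,2]>150)).astype(np.uint8);m[:140]=0;m[275:]=0;m[:,:155]=0;m[:,265:]=0
P=np.argwhere(m)[:,::-1].astype(np.float32)
box=cv2.boxPoints(cv2.minAreaRect(P))
W=np.array([plane(t,u,v,.006) for u,v in box]);print(box,W);c=W.mean(0);print("centre",c)
for i in range(4):
    e=W[(i+1)%4]-W[i];print(np.linalg.norm(e),np.degrees(np.arctan2(e[1],e[0])))
s=f["side"]
print("side handle", plane(s,266,204,.124))
E
```

```text
handle [0.47639675 0.0780793  0.124     ] 0.8110464
ring [0.47797905 0.08140211 0.083     ] 0.81474453
plug [0.54480977 0.11785104 0.078     ] 0.86979204
[[160.76924 169.15385]
 [219.55656 148.15837]
 [254.78282 246.79185]
 [195.9955  267.78735]] [[ 0.6076602   0.22420929  0.006     ]
 [ 0.66991965  0.06551287  0.006     ]
 [ 0.40080776 -0.03477926  0.006     ]
 [ 0.3446949   0.11789148  0.006     ]]
centre [0.50577063 0.0932086  0.006     ]
0.17047226194541676 -68.57903277030015
0.2871928325718598 -159.56067235039282
0.16265610497882388 110.18048105016251
0.28364453703297143 22.013659433573956
side handle [0.47113953 0.09672564 0.124     ]
```

View pics/c.png

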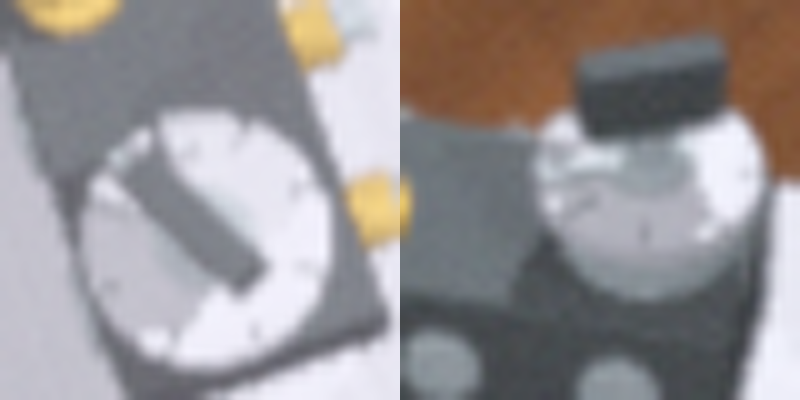

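```bash
python3 - <<'E'
from h import *;import pickle
f=pickle.load(open("f0.pkl","rb"));t=f["top"];s=f["side"]
k=8
g=cv2.resize(cv2.cvtColor(t["color"][190:230,188:228],cv2.COLOR_BGR2GRAY),None,fx=k,fy=k,interpolation=cv2.INTER_CUBIC)
for th in(120,135,150):
    m=(g<th).astype(np.uint8); disc=np.zeros_like(m);cv2.circle(disc,(int(20.3*k),int(23*k)),int(10.8*k),1,-1);m&=disc
    n,l,st,c=cv2.connectedComponentsWithStats(m);i=1+np.argmax(st[1:,4])
    ys,xs=np.where(l==i);r=cv2.minAreaRect(np.stack([xs,ys],1).astype(np.float32));B=(cv2.boxPoints(r)+.5)/k-.5+[188,190]
    W=np.array([plane(t,u,v,.124) for u,v in B]);e=[W[(j+1)%4]-W[j] for j in(0,1)]
    print(th,W.mean(0).round(4),[(round(np.linalg.norm(q)*1e3,1),round(np.degrees(np.arctan2(q[1],q[0])),1)) for q in e])
for n,u,v,z,c in [("topview ring",208.1,213.4,.083,t),("top handle",207.1,211.6,.124,t),("side handle",266.7,200.3,.124,s),("side ring",241.5+24.9,194.5+18.3,.083,s)]: print(n,plane(c,u,v,z).round(4))
# edges of the handle's top in the top crop, hand-read
for a,b in(((155,150),(268,265)),((120,178),(240,295))):
    p,q=[plane(t,187.5+x/10,189.5+y/10,.124) for x,y in(a,b)];d=q-p;print(np.degrees(np.arctan2(d[1],d[0])),np.linalg.norm(d))
# handle in side, hand-read top edges (long front edge)
p,q=[plane(s,241.5+x/10,194.5+y/10,.124) for x,y in((180,82),(325,65))];d=q-p;print(np.degrees(np.arctan2(d[1],d[0])),np.linalg.norm(d))
E
```

```text
120 [0.4645 0.0679 0.124 ] [(np.float64(4.7), np.float64(-46.9)), (np.float64(1.3), np.float64(-137.2))]
135 [0.4765 0.0811 0.124 ] [(np.float64(10.2), np.float64(-45.4)), (np.float64(38.4), np.float64(-136.1))]
150 [0.4766 0.0813 0.124 ] [(np.float64(12.6), np.float64(-46.8)), (np.float64(40.1), np.float64(-137.4))]
topview ring [0.4782 0.0824 0.083 ]
top handle [0.4773 0.0802 0.124 ]
side handle [0.4774 0.0836 0.124 ]
side ring [0.4748 0.0879 0.083 ]
-134.44036870299988 0.03820958243298592
-133.16020827396184 0.03965193669250011
-136.64094665748738 0.03892031895791162
```

Request:
{"fn": "step_arm", "kwargs": {
  "translation": [
    [30, -35, 0],
    [32, -37, 0],
    [32, -37, 0],
    [32, -37, 0],
    [32, -37, 0]
  ],
  "dr": [
    [0, 0, 0],
    [0, 0, 0],
    [0, 0, 0],
    [0, 0, 0],
    [0, 0, 0]
  ],
  "claw": [1, 1, 1, 1, 1]
}}

```text
time_s: 0.72
position: [0.2888, -0.3686, 0.2561]
orientation: [[0.95, 0.313, -0.0], [0.313, -0.95, 0.0], [0.0, -0.0, -1.0]]
force: [-0.2, 0.4, 0.4]
finger_gap: 0.0855
gripper_force: 0.0
```

Request:
{"fn": "step_arm", "kwargs": {
  "translation": [
    [32, -37, 0],
    [32, -37, 0],
    [32, -37, 0],
    [32, -37, 0],
    [32, -37, 0]
  ],
  "dr": [
    [0, 0, 0],
    [0, 0, 0],
    [0, 0, 0],
    [0, 0, 0],
    [0, 0, 0]
  ],
  "claw": [1, 1, 1, 1, 1]
}}

```text
time_s: 1.35
position: [0.3828, -0.1428, 0.2563]
orientation: [[0.95, 0.313, 0.0], [0.313, -0.95, -0.0], [0.0, 0.0, -1.0]]
force: [0.2, -0.3, -1.2]
finger_gap: 0.0852
gripper_force: 0.0
```

Request:
{"fn": "step_arm", "kwargs": {
  "translation": [
    [32, -37, 0],
    [32, -37, 0],
    [32, -37, 0],
    [32, -37, 0],
    [32, -37, 0]
  ],
  "dr": [
    [0, 0, 0],
    [0, 0, 0],
    [0, 0, 0],
    [0, 0, 0],
    [0, 0, 0]
  ],
  "claw": [1, 1, 1, 1, 1]
}}

```text
time_s: 1.98
position: [0.4767, 0.0831, 0.2561]
orientation: [[0.95, 0.314, -0.0], [0.314, -0.95, -0.0], [-0.0, 0.0, -1.0]]
force: [0.8, 1.0, 0.8]
finger_gap: 0.0859
gripper_force: 0.0
```

Request:
{"fn": "step_arm", "kwargs": {
  "translation": [
    [0, 0, 0],
    [0, 0, 0],
    [0, 0, 0],
    [0, 0, 0],
    [0, 0, 0]
  ],
  "dr": [
    [0, 0, -8.4],
    [0, 0, -8.4],
    [0, 0, -8.4],
    [0, 0, 0],
    [0, 0, 0]
  ],
  "claw": [1, 1, 1, 1, 1]
}}

```text
time_s: 2.6
position: [0.4764, 0.0814, 0.2562]
orientation: [[0.728, 0.686, -0.0], [0.686, -0.728, -0.0], [-0.0, -0.0, -1.0]]
force: [-0.8, 0.7, 0.2]
finger_gap: 0.0853
gripper_force: 0.0
```

Request:
{"fn": "step_arm", "kwargs": {
  "translation": [
    [0, 0, 35],
    [0, 0, 35],
    [0, 0, 35],
    [0, 0, 31],
    [0, 0, 0]
  ],
  "dr": [
    [0, 0, 0],
    [0, 0, 0],
    [0, 0, 0],
    [0, 0, 0],
    [0, 0, 0]
  ],
  "claw": [1, 1, 1, 1, 1]
}}

```text
time_s: 3.22
position: [0.4749, 0.0811, 0.1186]
orientation: [[0.727, 0.686, -0.004], [0.686, -0.727, -0.001], [-0.004, -0.002, -1.0]]
force: [-0.8, 0.5, 0.3]
finger_gap: 0.0853
gripper_force: 0.0
```

```bash
cat >st.py <<'E'
from bench import status
import numpy as np
s=status.state();R=s["orientation"]
print("t %.2f"%s["time_s"],"yaw %.2f"%np.degrees(np.arctan2(R[1,0],R[0,0])),"pos",s["position"].round(4),"F",s["force"].round(1),"Ftool",(R.T@s["force"]).round(1),"T",s["torque"].round(3),"q6 %.3f e6 %.3f"%(s["joint_pos"][5],s["joint_efforts"][5]),"gap %.4f gf %.0f"%(s["finger_gap"],s["gripper_force"]))
E
python3 st.py; python3 - <<'E'
from bench import vision
from h import *
a=[vision.grab_frame(n)["color"] for n in("top","side")]
A=cv2.resize(a[0][180:240,175:235],(400,400),interpolation=cv2.INTER_CUBIC);B=cv2.resize(a[1][160:240,225:305],(400,400),interpolation=cv2.INTER_CUBIC)
cv2.imwrite("pics/d.png",np.hstack([A,B]))
E
```

```text
t 3.23 yaw 43.35 pos [0.4749 0.0811 0.1186] F [-0.8  0.5  0.3] Ftool [-0.3 -0.9 -0.3] T [-0.019 -0.029  0.033] q6 0.980 e6 0.017 gap 0.0853 gf 0
```

View pics/d.png

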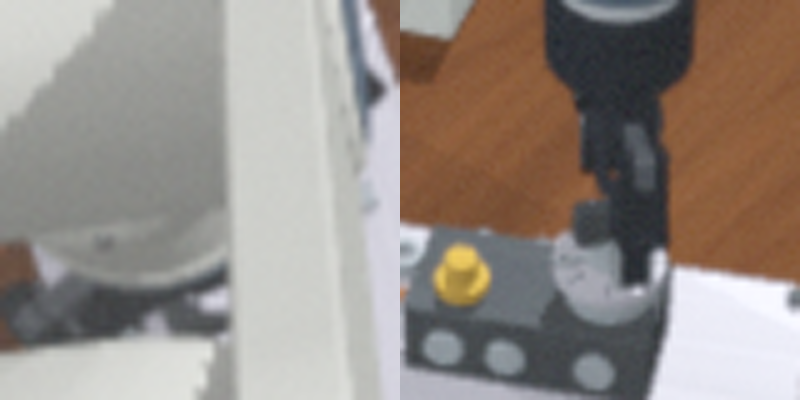

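The top view is blocked by the arm. The side view shows the open fingers straddling the bar at about (620,230), clear of the plug. I'll close on the bar.

Request:
{"fn": "step_arm", "kwargs": {
  "translation": [
    [1, 0, 0],
    [0, 0, 0],
    [0, 0, 0],
    [0, 0, 0],
    [0, 0, 0]
  ],
  "dr": [
    [0, 0, 0],
    [0, 0, 0],
    [0, 0, 0],
    [0, 0, 0],
    [0, 0, 0]
  ],
  "claw": [-0.4, -0.7, -1, -1, -1]
}}

```text
time_s: 3.95
position: [0.478, 0.0816, 0.1208]
orientation: [[0.725, 0.688, 0.002], [0.688, -0.725, -0.001], [0.001, 0.002, -1.0]]
force: [0.7, -5.7, 3.9]
finger_gap: 0.0109
gripper_force: 61.4
```

```bash
python3 st.py
```

```text
t 3.95 yaw 43.50 pos [0.478  0.0816 0.1208] F [ 0.7 -5.7  3.9] Ftool [-3.4  4.6 -3.9] T [-0.839 -0.142  0.078] q6 0.979 e6 0.027 gap 0.0109 gf 61
```

Request:
{"fn": "step_arm", "kwargs": {
  "translation": [
    [0, 0, 0],
    [0, 0, 0],
    [0, 0, 0],
    [0, 0, 0]
  ],
  "dr": [
    [0, 0, 0],
    [0, 0, 0],
    [0, 0, 0],
    [0, 0, 0]
  ],
  "claw": [-1, -1, -1, -1]
}}

```text
time_s: 4.45
position: [0.478, 0.0816, 0.1208]
orientation: [[0.725, 0.688, 0.002], [0.688, -0.725, -0.001], [0.001, 0.002, -1.0]]
force: [0.5, -6.9, 4.6]
finger_gap: 0.0108
gripper_force: 61.4
```

```bash
python3 st.py
```

```text
t 4.45 yaw 43.49 pos [0.478  0.0816 0.1208] F [ 0.5 -6.9  4.6] Ftool [-4.4  5.4 -4.6] T [-0.84  -0.176  0.026] q6 0.980 e6 0.026 gap 0.0108 gf 61
```

Request:
{"fn": "step_arm", "kwargs": {
  "translation": [
    [-0.5, 1, 0],
    [0, 0, 0],
    [0, 0, 0],
    [0, 0, 0]
  ],
  "dr": [
    [0, 0, 0],
    [0, 0, 2],
    [0, 0, 2],
    [0, 0, 0]
  ],
  "claw": [-1, -1, -1, -1]
}}

```text
time_s: 4.95
position: [0.478, 0.0814, 0.1208]
orientation: [[0.773, 0.635, 0.001], [0.635, -0.773, 0.001], [0.001, 0.0, -1.0]]
force: [0.4, 1.2, 6.0]
finger_gap: 0.0108
gripper_force: 61.5
```

```bash
python3 st.py
```

```text
t 4.95 yaw 39.41 pos [0.478  0.0814 0.1208] F [0.4 1.2 6. ] Ftool [ 1.1 -0.6 -6. ] T [ 0.321  0.071 -0.045] q6 1.048 e6 0.195 gap 0.0108 gf 61
```

Request:
{"fn": "step_arm", "kwargs": {
  "translation": [
    [0, 0, 0],
    [0, 0, 0],
    [0, 0, 0],
    [0, 0, 0],
    [0, 0, 0]
  ],
  "dr": [
    [0, 0, 2],
    [0, 0, 2],
    [0, 0, 2],
    [0, 0, 2],
    [0, 0, 0]
  ],
  "claw": [-1, -1, -1, -1, -1]
}}

```text
time_s: 5.58
position: [0.478, 0.0815, 0.1208]
orientation: [[0.853, 0.521, 0.001], [0.521, -0.853, 0.001], [0.001, -0.0, -1.0]]
force: [-0.5, 1.4, 5.9]
finger_gap: 0.0105
gripper_force: 61.6
```

```bash
python3 st.py
```

```text
t 5.58 yaw 31.41 pos [0.478  0.0815 0.1208] F [-0.5  1.4  5.9] Ftool [ 0.3 -1.5 -5.9] T [ 0.416  0.152 -0.092] q6 1.187 e6 0.195 gap 0.0105 gf 62
```

Request:
{"fn": "step_arm", "kwargs": {
  "translation": [
    [0, 0, 0],
    [0, 0, 0],
    [0, 0, 0],
    [0, 0, 0]
  ],
  "dr": [
    [0, 0, 2],
    [0, 0, 2],
    [0, 0, 0],
    [0, 0, 0]
  ],
  "claw": [-1, -1, -1, -1]
}}

```text
time_s: 6.08
position: [0.478, 0.0816, 0.1208]
orientation: [[0.888, 0.461, 0.001], [0.461, -0.888, 0.001], [0.001, -0.0, -1.0]]
force: [-0.4, 3.1, 5.7]
finger_gap: 0.0111
gripper_force: 61.5
```

```bash
python3 st.py
```

```text
t 6.08 yaw 27.44 pos [0.478  0.0816 0.1208] F [-0.4  3.1  5.7] Ftool [ 1.  -2.9 -5.7] T [ 0.482  0.164 -0.02 ] q6 1.257 e6 -0.010 gap 0.0111 gf 62
```

Request:
{"fn": "step_arm", "kwargs": {
  "translation": [
    [0, 0, 0],
    [0, 0, 0],
    [0, 0, 0],
    [0, 0, 0]
  ],
  "dr": [
    [0, 0, 2],
    [0, 0, 2],
    [0, 0, 2],
    [0, 0, 0]
  ],
  "claw": [-1, -1, -1, -1]
}}

```text
time_s: 6.58
position: [0.4779, 0.0816, 0.1208]
orientation: [[0.931, 0.365, 0.001], [0.365, -0.931, 0.001], [0.001, -0.001, -1.0]]
force: [-0.5, 2.2, 6.5]
finger_gap: 0.0107
gripper_force: 61.6
```

```bash
python3 st.py
```

```text
t 6.58 yaw 21.41 pos [0.4779 0.0816 0.1208] F [-0.5  2.2  6.5] Ftool [ 0.3 -2.2 -6.5] T [0.547 0.186 0.003] q6 1.362 e6 0.215 gap 0.0107 gf 62
```

Request:
{"fn": "step_arm", "kwargs": {
  "translation": [
    [0, 0, 0],
    [0, 0, 0],
    [0, 0, 0]
  ],
  "dr": [
    [0, 0, 1],
    [0, 0, 1],
    [0, 0, 0]
  ],
  "claw": [-1, -1, -1]
}}

```text
time_s: 6.95
position: [0.4779, 0.0817, 0.1208]
orientation: [[0.943, 0.333, 0.001], [0.333, -0.943, 0.001], [0.001, -0.001, -1.0]]
force: [-1.4, 3.4, 5.3]
finger_gap: 0.011
gripper_force: 61.8
```

```bash
python3 st.py
```

```text
t 6.95 yaw 19.43 pos [0.4779 0.0817 0.1208] F [-1.4  3.4  5.3] Ftool [-0.2 -3.7 -5.3] T [0.57  0.154 0.001] q6 1.396 e6 0.131 gap 0.0110 gf 62
```

Request:
{"fn": "step_arm", "kwargs": {
  "translation": [
    [0, 0, 0],
    [0, 0, 0],
    [0, 0, 0]
  ],
  "dr": [
    [0, 0, 1],
    [0, 0, 1],
    [0, 0, 0]
  ],
  "claw": [-1, -1, -1]
}}

```text
time_s: 7.32
position: [0.4779, 0.0817, 0.1208]
orientation: [[0.954, 0.3, 0.001], [0.3, -0.954, 0.001], [0.001, -0.001, -1.0]]
force: [-1.4, 3.1, 6.3]
finger_gap: 0.0109
gripper_force: 61.8
```

```bash
python3 st.py
```

```text
t 7.33 yaw 17.43 pos [0.4779 0.0817 0.1208] F [-1.4  3.1  6.3] Ftool [-0.4 -3.3 -6.3] T [ 0.654  0.225 -0.046] q6 1.431 e6 0.130 gap 0.0109 gf 62
```

Request:
{"fn": "step_arm", "kwargs": {
  "translation": [
    [0, -0.5, 0],
    [0, 0, 0],
    [0, 0, 0],
    [0, 0, 0]
  ],
  "dr": [
    [0, 0, 0],
    [0, 0, 1],
    [0, 0, 1],
    [0, 0, 0]
  ],
  "claw": [-1, -1, -1, -1]
}}

```text
time_s: 7.82
position: [0.4779, 0.0818, 0.1208]
orientation: [[0.964, 0.266, 0.001], [0.266, -0.964, 0.001], [0.001, -0.0, -1.0]]
force: [0.1, 0.4, 5.7]
finger_gap: 0.011
gripper_force: 61.8
```

```bash
python3 st.py
```

```text
t 7.83 yaw 15.44 pos [0.4779 0.0818 0.1208] F [0.1 0.4 5.7] Ftool [ 0.2 -0.3 -5.7] T [0.166 0.055 0.054] q6 1.467 e6 0.130 gap 0.0110 gf 62
```

Request:
{"fn": "step_arm", "kwargs": {
  "translation": [
    [0, 0, 0],
    [0, 0, 0],
    [0, 0, 0]
  ],
  "dr": [
    [0, 0, 1],
    [0, 0, 1],
    [0, 0, 0]
  ],
  "claw": [-1, -1, -1]
}}

```text
time_s: 8.2
position: [0.4779, 0.0818, 0.1208]
orientation: [[0.973, 0.232, 0.001], [0.232, -0.973, 0.001], [0.001, -0.0, -1.0]]
force: [-0.2, 1.0, 6.1]
finger_gap: 0.0112
gripper_force: 61.7
```

```bash
python3 st.py
```

```text
t 8.20 yaw 13.44 pos [0.4779 0.0818 0.1208] F [-0.2  1.   6.1] Ftool [ 0.  -1.1 -6.1] T [0.196 0.039 0.011] q6 1.502 e6 0.128 gap 0.0112 gf 62
```

Request:
{"fn": "step_arm", "kwargs": {
  "translation": [
    [0, 0, 0],
    [0, 0, 0],
    [0, 0, 0]
  ],
  "dr": [
    [0, 0, 1],
    [0, 0, 1],
    [0, 0, 0]
  ],
  "claw": [-1, -1, -1]
}}

```text
time_s: 8.57
position: [0.4779, 0.0819, 0.1208]
orientation: [[0.98, 0.198, 0.001], [0.198, -0.98, 0.001], [0.001, -0.0, -1.0]]
force: [0.2, 0.9, 6.1]
finger_gap: 0.011
gripper_force: 61.7
```

```bash
python3 st.py
```

```text
t 8.57 yaw 11.44 pos [0.4779 0.0819 0.1208] F [0.2 0.9 6.1] Ftool [ 0.3 -0.9 -6.1] T [ 0.223  0.073 -0.017] q6 1.537 e6 0.128 gap 0.0110 gf 62
```

Request:
{"fn": "step_arm", "kwargs": {
  "translation": [
    [0, 0, 0],
    [0, 0, 0],
    [0, 0, 0]
  ],
  "dr": [
    [0, 0, 1],
    [0, 0, 1],
    [0, 0, 0]
  ],
  "claw": [-1, -1, -1]
}}

```text
time_s: 8.95
position: [0.4779, 0.0819, 0.1208]
orientation: [[0.986, 0.164, 0.001], [0.164, -0.986, 0.001], [0.001, -0.0, -1.0]]
force: [0.4, 0.8, 6.2]
finger_gap: 0.0113
gripper_force: 61.7
```

```bash
python3 st.py
```

```text
t 8.95 yaw 9.44 pos [0.4779 0.0819 0.1208] F [0.4 0.8 6.2] Ftool [ 0.5 -0.7 -6.2] T [0.201 0.01  0.017] q6 1.572 e6 0.128 gap 0.0113 gf 62
```

Request:
{"fn": "step_arm", "kwargs": {
  "translation": [
    [0, 0, 0],
    [0, 0, 0],
    [0, 0, 0]
  ],
  "dr": [
    [0, 0, 1],
    [0, 0, 1],
    [0, 0, 0]
  ],
  "claw": [-1, -1, -1]
}}

```text
time_s: 9.32
position: [0.4779, 0.0819, 0.1208]
orientation: [[0.992, 0.129, 0.001], [0.129, -0.992, 0.001], [0.001, -0.001, -1.0]]
force: [0.2, 1.7, 5.7]
finger_gap: 0.0112
gripper_force: 61.7
```

```bash
python3 st.py
```

```text
t 9.32 yaw 7.44 pos [0.4779 0.0819 0.1208] F [0.2 1.7 5.7] Ftool [ 0.4 -1.7 -5.7] T [0.267 0.063 0.023] q6 1.607 e6 0.128 gap 0.0112 gf 62
```

Request:
{"fn": "step_arm", "kwargs": {
  "translation": [
    [0, 0, 0],
    [0, 0, 0],
    [0, 0, 0]
  ],
  "dr": [
    [0, 0, 1],
    [0, 0, 1],
    [0, 0, 0]
  ],
  "claw": [-1, -1, -1]
}}

```text
time_s: 9.7
position: [0.4779, 0.0819, 0.1208]
orientation: [[0.995, 0.095, 0.001], [0.095, -0.995, 0.001], [0.001, -0.001, -1.0]]
force: [-1.2, 1.8, 6.6]
finger_gap: 0.0109
gripper_force: 61.7
```

```bash
python3 st.py
```

```text
t 9.70 yaw 5.44 pos [0.4779 0.0819 0.1208] F [-1.2  1.8  6.6] Ftool [-1.  -1.9 -6.6] T [0.304 0.102 0.015] q6 1.642 e6 0.129 gap 0.0109 gf 62
```

Request:
{"fn": "step_arm", "kwargs": {
  "translation": [
    [0, 0, 0],
    [0, 0, 0],
    [0, 0, 0]
  ],
  "dr": [
    [0, 0, 1],
    [0, 0, 1],
    [0, 0, 0]
  ],
  "claw": [-1, -1, -1]
}}

```text
time_s: 10.07
position: [0.4779, 0.0819, 0.1208]
orientation: [[0.998, 0.06, 0.001], [0.06, -0.998, 0.001], [0.001, -0.001, -1.0]]
force: [-0.4, 1.1, 5.3]
finger_gap: 0.0113
gripper_force: 61.7
```

```bash
python3 st.py
```

```text
t 10.07 yaw 3.44 pos [0.4779 0.0819 0.1208] F [-0.4  1.1  5.3] Ftool [-0.3 -1.1 -5.3] T [0.201 0.034 0.056] q6 1.677 e6 0.129 gap 0.0113 gf 62
```

Request:
{"fn": "step_arm", "kwargs": {
  "translation": [
    [0, 0, 0],
    [0, 0, 0],
    [0, 0, 0]
  ],
  "dr": [
    [0, 0, 1],
    [0, 0, 1],
    [0, 0, 0]
  ],
  "claw": [-1, -1, -1]
}}

```text
time_s: 10.45
position: [0.4779, 0.082, 0.1208]
orientation: [[1.0, 0.025, 0.001], [0.025, -1.0, 0.001], [0.001, -0.001, -1.0]]
force: [-1.0, 1.7, 5.6]
finger_gap: 0.0109
gripper_force: 61.7
```

```bash
python3 st.py
```

```text
t 10.45 yaw 1.44 pos [0.4779 0.082  0.1208] F [-1.   1.7  5.6] Ftool [-1.  -1.8 -5.6] T [ 0.367 -0.017  0.026] q6 1.712 e6 0.129 gap 0.0109 gf 62
```

Request:
{"fn": "step_arm", "kwargs": {
  "translation": [
    [0, 0, 0],
    [0, 0, 0],
    [0, 0, 0]
  ],
  "dr": [
    [0, 0, 1],
    [0, 0, 1],
    [0, 0, 0]
  ],
  "claw": [-1, -1, -1]
}}

```text
time_s: 10.82
position: [0.4779, 0.082, 0.1208]
orientation: [[1.0, -0.01, 0.001], [-0.01, -1.0, 0.001], [0.001, -0.001, -1.0]]
force: [-0.6, 1.3, 5.8]
finger_gap: 0.0111
gripper_force: 61.7
```

```bash
python3 st.py
```

```text
t 10.82 yaw -0.56 pos [0.4779 0.082  0.1208] F [-0.6  1.3  5.8] Ftool [-0.6 -1.3 -5.8] T [ 0.388  0.038 -0.036] q6 1.746 e6 0.129 gap 0.0111 gf 62
```

Request:
{"fn": "step_arm", "kwargs": {
  "translation": [
    [0, 0, 0],
    [0, 0, 0],
    [0, 0, 0]
  ],
  "dr": [
    [0, 0, 1],
    [0, 0, 1],
    [0, 0, 0]
  ],
  "claw": [-1, -1, -1]
}}

```text
time_s: 11.2
position: [0.4779, 0.082, 0.1208]
orientation: [[0.999, -0.045, 0.001], [-0.045, -0.999, 0.001], [0.001, -0.001, -1.0]]
force: [0.3, 2.1, 6.0]
finger_gap: 0.0112
gripper_force: 61.8
```

```bash
python3 st.py
```

```text
t 11.20 yaw -2.56 pos [0.4779 0.082  0.1208] F [0.3 2.1 6. ] Ftool [ 0.2 -2.1 -6. ] T [0.36  0.038 0.057] q6 1.781 e6 0.144 gap 0.0112 gf 62
```

Request:
{"fn": "step_arm", "kwargs": {
  "translation": [
    [0, 0, 0],
    [0, 0, 0],
    [0, 0, 0]
  ],
  "dr": [
    [0, 0, 1],
    [0, 0, 0],
    [0, 0, 0]
  ],
  "claw": [-1, -1, -1]
}}

```text
time_s: 11.58
position: [0.4779, 0.082, 0.1208]
orientation: [[0.998, -0.062, 0.001], [-0.062, -0.998, 0.001], [0.001, -0.001, -1.0]]
force: [-0.6, 2.4, 6.3]
finger_gap: 0.0111
gripper_force: 62.0
```

```bash
python3 st.py
```

```text
t 11.57 yaw -3.55 pos [0.4779 0.082  0.1208] F [-0.6  2.4  6.3] Ftool [-0.8 -2.4 -6.3] T [0.442 0.057 0.057] q6 1.798 e6 0.072 gap 0.0111 gf 62
```

Request:
{"fn": "step_arm", "kwargs": {
  "translation": [
    [0, 0, 0],
    [0, 0, 0],
    [0, 0, 0]
  ],
  "dr": [
    [0, 0, 1],
    [0, 0, 0],
    [0, 0, 0]
  ],
  "claw": [-1, -1, -1]
}}

```text
time_s: 11.95
position: [0.4779, 0.082, 0.1208]
orientation: [[0.997, -0.079, 0.001], [-0.079, -0.997, 0.001], [0.001, -0.001, -1.0]]
force: [-0.8, 2.1, 5.9]
finger_gap: 0.0112
gripper_force: 62.4
```

```bash
python3 st.py
```

```text
t 11.95 yaw -4.54 pos [0.4779 0.082  0.1208] F [-0.8  2.1  5.9] Ftool [-1.  -2.1 -5.9] T [0.498 0.045 0.13 ] q6 1.816 e6 0.122 gap 0.0112 gf 62
```

Request:
{"fn": "step_arm", "kwargs": {
  "translation": [
    [0, 0, 0],
    [0, 0, 0],
    [0, 0, 0]
  ],
  "dr": [
    [0, 0, 1],
    [0, 0, 0],
    [0, 0, 0]
  ],
  "claw": [-1, -1, -1]
}}

```text
time_s: 12.32
position: [0.4779, 0.0821, 0.1208]
orientation: [[0.995, -0.096, 0.001], [-0.096, -0.995, 0.001], [0.001, -0.001, -1.0]]
force: [-0.6, 1.9, 6.0]
finger_gap: 0.0102
gripper_force: 63.0
```

```bash
python3 st.py
```

```text
t 12.32 yaw -5.53 pos [0.4779 0.0821 0.1208] F [-0.6  1.9  6. ] Ftool [-0.8 -1.9 -6. ] T [0.542 0.031 0.127] q6 1.833 e6 0.184 gap 0.0102 gf 63
```

```bash
cat >avg.py <<'E'
from bench import status,vision
import numpy as np
L=[]
for i in range(8):
    vision.grab_frame("side");s=status.state();L.append([*s["torque"],s["joint_efforts"][5],*s["force"],s["gripper_force"]])
print(np.mean(L,0).round(3),np.std(L,0).round(3))
E
python3 avg.py
```

```text
[ 4.9000e-01  2.1000e-02  1.9000e-01  1.8100e-01 -1.7600e-01  2.4010e+00
  5.8280e+00  6.3025e+01] [0.024 0.016 0.019 0.    0.487 0.467 0.473 0.   ]
```

Request:
{"fn": "step_arm", "kwargs": {
  "translation": [
    [0, 0, 0],
    [0, 0, 0],
    [0, 0, 0]
  ],
  "dr": [
    [0, 0, 1],
    [0, 0, 0],
    [0, 0, 0]
  ],
  "claw": [-1, -1, -1]
}}

```text
time_s: 13.1
position: [0.4779, 0.0821, 0.1208]
orientation: [[0.994, -0.114, 0.001], [-0.114, -0.994, 0.001], [0.001, -0.001, -1.0]]
force: [0.5, 3.7, 6.6]
finger_gap: 0.011
gripper_force: 63.9
```

```bash
python3 avg.py; python3 st.py
```

```text
[ 5.3800e-01  2.7000e-02  2.6100e-01  2.5500e-01 -6.9300e-01  2.4670e+00
  5.4820e+00  6.3853e+01] [0.026 0.038 0.022 0.    0.514 0.294 0.233 0.   ]
t 13.50 yaw -6.53 pos [0.478  0.0821 0.1208] F [-0.9  2.2  5.6] Ftool [-1.2 -2.1 -5.6] T [ 0.485 -0.004  0.259] q6 1.851 e6 0.254 gap 0.0112 gf 64
```

Request:
{"fn": "step_arm", "kwargs": {
  "translation": [
    [0, 0, 0],
    [0, 0, 0],
    [0, 0, 0]
  ],
  "dr": [
    [0, 0, 1],
    [0, 0, 0],
    [0, 0, 0]
  ],
  "claw": [-1, -1, -1]
}}

```text
time_s: 13.88
position: [0.4779, 0.0821, 0.1208]
orientation: [[0.991, -0.131, 0.001], [-0.131, -0.991, 0.001], [0.001, -0.001, -1.0]]
force: [-0.5, 3.1, 6.0]
finger_gap: 0.0107
gripper_force: 64.9
```

```bash
python3 avg.py; python3 st.py
```

```text
[ 5.7900e-01  1.1000e-02  3.4600e-01  3.3600e-01 -1.8300e-01  3.2760e+00
  5.0940e+00  6.4935e+01] [0.007 0.038 0.036 0.    0.267 0.372 0.308 0.   ]
t 14.28 yaw -7.52 pos [0.478  0.0821 0.1208] F [0.2 3.3 5. ] Ftool [-0.2 -3.4 -5. ] T [ 0.587 -0.016  0.301] q6 1.868 e6 0.336 gap 0.0106 gf 65
```

Request:
{"fn": "step_arm", "kwargs": {
  "translation": [
    [0, 0, 0],
    [0, 0, 0],
    [0, 0, 0],
    [0, 0, 0]
  ],
  "dr": [
    [0, 0, 1],
    [0, 0, 0],
    [0, 0, 0],
    [0, 0, 0]
  ],
  "claw": [-1, -1, -1, -1]
}}

```text
time_s: 14.78
position: [0.478, 0.0821, 0.1208]
orientation: [[0.989, -0.148, 0.001], [-0.148, -0.989, 0.001], [0.001, -0.001, -1.0]]
force: [-0.6, 2.7, 5.8]
finger_gap: 0.011
gripper_force: 66.3
```

```bash
python3 avg.py; python3 st.py
```

```text
[ 6.0900e-01  1.9000e-02  4.3900e-01  4.2500e-01 -2.9300e-01  2.8940e+00
  5.8960e+00  6.6262e+01] [0.024 0.034 0.021 0.    0.318 0.464 0.317 0.001]
t 15.18 yaw -8.51 pos [0.478  0.0821 0.1208] F [0.4 1.9 6.4] Ftool [ 0.1 -1.9 -6.4] T [0.584 0.064 0.451] q6 1.885 e6 0.425 gap 0.0110 gf 66
```

The screw is bottomed at 0.43 N m and has been held. Now I'll back it off.

Request:
{"fn": "step_arm", "kwargs": {
  "translation": [
    [0, 0, 0],
    [0, 0, 0],
    [0, 0, 0],
    [0, 0, 0],
    [0, 0, 0]
  ],
  "dr": [
    [0, 0, -5],
    [0, 0, -5],
    [0, 0, -5],
    [0, 0, -5],
    [0, 0, -5]
  ],
  "claw": [-1, -1, -1, -1, -1]
}}

```text
time_s: 15.8
position: [0.4779, 0.0818, 0.1208]
orientation: [[0.958, 0.286, 0.001], [0.286, -0.958, 0.001], [0.001, -0.0, -1.0]]
force: [-0.4, -0.3, 4.9]
finger_gap: 0.0115
gripper_force: 61.3
```

```bash
python3 st.py
```

```text
t 15.80 yaw 16.61 pos [0.4779 0.0818 0.1208] F [-0.4 -0.3  4.9] Ftool [-0.5  0.2 -4.9] T [ 0.051  0.046 -0.072] q6 1.447 e6 1.117 gap 0.0115 gf 61
```

Request:
{"fn": "step_arm", "kwargs": {
  "translation": [
    [0, 0, 0],
    [0, 0, 0],
    [0, 0, 0],
    [0, 0, 0],
    [0, 0, 0]
  ],
  "dr": [
    [0, 0, -5],
    [0, 0, -5],
    [0, 0, -5],
    [0, 0, -5],
    [0, 0, 0]
  ],
  "claw": [-1, -1, -1, -1, -1]
}}

```text
time_s: 16.42
position: [0.478, 0.0816, 0.1208]
orientation: [[0.803, 0.595, 0.001], [0.595, -0.803, 0.0], [0.001, 0.001, -1.0]]
force: [0.1, -1.9, 4.2]
finger_gap: 0.011
gripper_force: 61.6
```

Request:
{"fn": "step_arm", "kwargs": {
  "translation": [
    [0, 0, 0],
    [0, 0, 0],
    [0, 0, 0]
  ],
  "dr": [
    [0, 0, -4],
    [0, 0, -3],
    [0, 0, 0]
  ],
  "claw": [-1, -1, -1]
}}

```text
time_s: 16.8
position: [0.478, 0.0815, 0.1208]
orientation: [[0.725, 0.688, 0.001], [0.688, -0.725, 0.0], [0.001, 0.001, -1.0]]
force: [0.2, -1.9, 4.6]
finger_gap: 0.011
gripper_force: 61.5
```

```bash
python3 avg.py; python3 st.py
```

```text
[-2.2700e-01 -4.7000e-02  3.0000e-02  1.2000e-02  5.7100e-01 -1.7970e+00
  5.6090e+00  6.1494e+01] [0.026 0.028 0.026 0.033 0.38  0.483 0.583 0.001]
t 17.20 yaw 43.47 pos [0.478  0.0815 0.1208] F [ 0.  -1.7  4.8] Ftool [-1.2  1.3 -4.8] T [-0.202 -0.068  0.041] q6 0.978 e6 0.028 gap 0.0107 gf 61
```

Tool yaw is 43.5°. I'll release, rise straight up, move aside and look.

Request:
{"fn": "step_arm", "kwargs": {
  "translation": [
    [0, 0, 0],
    [0, 0, 0],
    [0, 0, 0],
    [0, 0, 0],
    [0, 0, 0]
  ],
  "dr": [
    [0, 0, 0],
    [0, 0, 0],
    [0, 0, 0],
    [0, 0, 0],
    [0, 0, 0]
  ],
  "claw": [-0.5, 0, 0.5, 1, 1]
}}

```text
time_s: 17.82
position: [0.4773, 0.0815, 0.1202]
orientation: [[0.726, 0.688, -0.0], [0.688, -0.726, 0.0], [-0.0, -0.0, -1.0]]
force: [-0.7, -0.4, -0.3]
finger_gap: 0.0854
gripper_force: 0.0
```

Request:
{"fn": "step_arm", "kwargs": {
  "translation": [
    [0, 0, -25],
    [0, 0, -35],
    [0, 0, -40],
    [0, 0, -40],
    [0, 0, 0]
  ],
  "dr": [
    [0, 0, 0],
    [0, 0, 0],
    [0, 0, 0],
    [0, 0, 0],
    [0, 0, 0]
  ],
  "claw": [1, 1, 1, 1, 1]
}}

```text
time_s: 18.45
position: [0.4791, 0.0818, 0.2632]
orientation: [[0.726, 0.688, 0.006], [0.688, -0.726, 0.001], [0.005, 0.003, -1.0]]
force: [0.3, -0.4, -0.6]
finger_gap: 0.0857
gripper_force: 0.0
```

Request:
{"fn": "step_arm", "kwargs": {
  "translation": [
    [-35, 35, 0],
    [-35, 35, 0],
    [-35, 35, 0],
    [-35, 35, 0],
    [-35, 35, 0]
  ],
  "dr": [
    [0, 0, 0],
    [0, 0, 0],
    [0, 0, 0],
    [0, 0, 0],
    [0, 0, 0]
  ],
  "claw": [1, 1, 1, 1, 1]
}}

```text
time_s: 19.08
position: [0.47, -0.1673, 0.2592]
orientation: [[0.726, 0.688, -0.001], [0.688, -0.726, 0.001], [-0.001, -0.001, -1.0]]
force: [0.8, 0.1, -0.1]
finger_gap: 0.0855
gripper_force: 0.0
```

```bash
python3 - <<'E'
from bench import vision
from h import *;import pickle
f={n:vision.grab_frame(n) for n in("top","side")};pickle.dump(f,open("f1.pkl","wb"))
t=f["top"];k=8
g=cv2.resize(cv2.cvtColor(t["color"][190:230,188:228],cv2.COLOR_BGR2GRAY),None,fx=k,fy=k,interpolation=cv2.INTER_CUBIC)
m=(g<150).astype(np.uint8); disc=np.zeros_like(m);cv2.circle(disc,(int(20.3*k),int(23*k)),int(10.8*k),1,-1);m&=disc
n,l,st,c=cv2.connectedComponentsWithStats(m);i=1+np.argmax(st[1:,4])
ys,xs=np.where(l==i);B=(cv2.boxPoints(cv2.minAreaRect(np.stack([xs,ys],1).astype(np.float32)))+.5)/k-.5+[188,190]
W=np.array([plane(t,u,v,.124) for u,v in B])
for j in(0,1):
    q=W[j+1]-W[j];print(np.linalg.norm(q),np.degrees(np.arctan2(q[1],q[0])))
a=t["color"][193:233,188:228];b=f["side"]["color"][195:235,242:282]
cv2.imwrite("pics/e.png",np.hstack([cv2.resize(x,(400,400),interpolation=cv2.INTER_CUBIC) for x in(a,b)]))
E
```

```text
0.01993633211346611 -43.15079604729776
0.04337552699060703 -133.9517664820838
```

View pics/e.png

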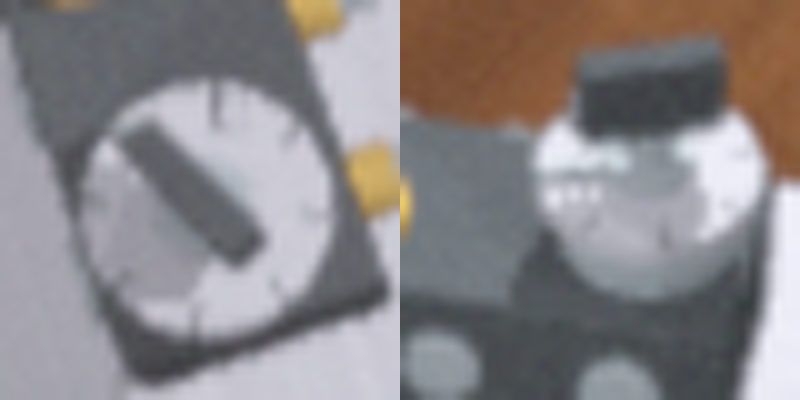

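The picture shows the bar at about 45° with its pointer end up-left at (140,135). The ring tab is now at (215,105), about an eighth of a turn clockwise of the pointer. The ring was dragged about 33°, which fits the 46–48° turn less the initial gap. The geometry agrees with the tool angles: bottomed at about −1°, now 43.5–45°.

```bash
python3 - <<'E'
from bench import robot
print(robot.close_job())
E
```

```text
the job is handed in; nothing more can be done
None
```

I bottomed the screw on its seat, nipped it up at about 0.43 N m, backed it off about 45° by tool angle and camera, released it and handed the job in; no verdict came back.

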